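# Mount the cordless grinder in its bench holder

## Task

Mount the cordless mosaic grinder in the grey bench holder: press it down into the two spring clips, with its rubber grip between them and its bit towards the red shield, until it is fully seated. Then push the red captive screw-knob down and turn it clockwise all the way to its stop, so that its thread catches and holds it down with the blue keeper across the grinder's tail. Leave everything else on the table where it is.

Things in the scene. Friction and masses are not known exactly. Their poses are not given: they have to be found in the camera images.
- grinder_mid (a point): centre of the cordless grinder: a round grey body 24 mm in diameter, 190 mm long, yellow bands near its ends, with a square black rubber grip in its middle (28 x 28 mm, 72 mm long) to hold it by; about 0.22 kg. The point is on its axis at mid-grip, 14 mm above the table at the start (on a flat). x points along it to the brass bit at +95 mm; the tail ends at -95. Any roll is good
- holder_seat (a point): where grinder_mid must come to rest in the fixed holder: 42 mm above the table, midway between the two steel spring clips. x points along the seat to the low red shield (so must the bit), z up. The clips stand at x = -52 and +52 mm, are 16 mm wide in x, 38 mm over the outside in y, and 54 mm high; between them 88 mm are open down to the base plate for grip and fingers (+-8 mm play in x)
- holder: the bench holder: grey base plate 220 x 124 mm, 12 mm thick; origin under its middle, 25 mm to the -y side of the seat line; axes as holder_seat. The grinder goes in from straight above: the clip fingers touch it when about 16 mm above the seat, spread under 10 to 22 N in all and snap over it; it then rests on saddles. Red shield at x = 104 to 110 mm, 30 mm high. Holder and tray may swap sides
- knob_grip (a point): centre of the red square knob head (40 x 40 mm, 30 mm tall), on the turning axis, 95 mm above the table when up; the axis is at x = -85, y = -52 mm from holder_seat. It moves with the knob: its axes match the holder's at knob_turn 0 and turn with it; the head's flats face its +-x and +-y. The keeper arm's top is 21.5 mm below this point, so take the head by its upper part
- keeper_tip (a point): near the end of the blue keeper arm, on its underside, 64 mm from the knob's axis. The arm is 16 mm wide, 6 mm thick, ends 72 mm from the axis, lies 210 degrees counter-clockwise from knob_grip's x axis, and moves with the knob. At the end stop it points along the holder's +y, over the grinder's tail, about 3 mm above it
- knob_lift (a joint): how far the screw-knob is down, in m: 0 up, 0.0115 bottom; a spring resists with 3 N (top) to 8 N (bottom). To catch the thread push it down 8 to 11 mm and turn clockwise while held down; not pushed down, it is blocked at about 0.3 rad. Turned past 0.7 rad it is caught: let go, it stays down and where it is, and can be regrasped. The thread draws it from 6 to about 10 mm down over the turn
- knob_turn (a joint): angle of the screw-knob in rad, clockwise seen from above is positive: starts between 0 and 0.2, end stop at 2.094
- nippers: bystander: loose tile nippers with red handles and dark steel jaws, 180 mm long, 70 mm wide, 18 mm high, lying flat; origin on the table under the middle, x towards the jaws
- tray: fixed bystander: teal tray with tile chips, 220 x 150 x 50 mm, origin under its middle; the holder and the tray may swap places left and right
- cup: bystander: loose paper-coloured cup, 80 mm diameter, 100 mm high, origin under its middle
- glue: bystander: loose white bottle with orange cap, 56 mm diameter, 130 mm high, origin under its middle
- pigment: bystander: loose blue jar with white lid, 64 mm diameter, 80 mm high, origin under its middle
- sponge: bystander: loose yellow block, 100 x 70 x 35 mm, origin under its middle
- tiles: bystander: loose stack of tiles, 80 x 80 x 40 mm, origin under its middle

How it is judged:
On the way, in this order (a step that is already met when the one before it is completed fails the run):
1. the grinder is snapped down into both clips, bit towards the shield, while the knob is not yet screwed (distance between grinder_mid and holder_seat below 0.012 m and z of grinder_mid in the frame of holder_seat below 0.004 m and angle between the x axis of grinder_mid and the x axis of holder_seat, either way round below 0.08 rad and x of knob_grip in the frame of grinder_mid below -0.06 m and value of joint knob_turn below 0.45 rad), for 0.2 s.
2. the knob, pushed down, has caught in its thread (value of joint knob_lift above 0.0055 m and value of joint knob_turn above 0.7 rad), for 0.1 s.
At the end, for the whole second after the job is handed in: The grinder rests in both clips: its centre within 12 mm of the seat and not more than 4 mm above it, parallel to the seat within 0.08 rad, bit towards the shield, at rest; the knob has stayed at least 8.5 mm down and turned to at least 1.85 rad (stop at 2.094) (distance between grinder_mid and holder_seat below 0.012 m and z of grinder_mid in the frame of holder_seat below 0.004 m and angle between the x axis of grinder_mid and the x axis of holder_seat, either way round below 0.08 rad and x of knob_grip in the frame of grinder_mid below -0.06 m and value of joint knob_lift above 0.0085 m and value of joint knob_turn above 1.85 rad and linear speed of grinder below 0.02 m/s); the robot touches nothing.
It fails at once if a bystander (nippers, cup, glue, pigment, sponge or tiles) is shifted more than 30 mm (distance of any of nippers, cup, glue, pigment, sponge, tiles from where it was at the start of the episode above 0.03 m).
It fails at once if the cup, glue bottle or pigment jar is tipped over (angle between any of cup, glue, pigment's own z axis and vertical above 0.5 rad).
It also fails if it takes over 66 s, if anything falls off the work surface, if the arm or the gripper's body presses on something with over 40 N, if the wrist force passes 120 N, or if a joint passes its speed limit or range.

## Robot

A 6-joint arm with a two-finger parallel gripper is mounted at the origin on the work surface. World frame = base frame: x ahead of the robot, y to its left, z up, the work surface at z = 0. Lengths are in m, angles in rad, forces in N, time in s.
With the tool pointing down it reaches from about 0.375 to 0.925 m from the base axis. Payload 5.7 kg.
Tool frame: the origin (TCP) lies midway between the tips of the shut fingers; the grasp point (between the pads) lies 19 mm behind it (manip.hold_point_z is the distance from the TCP to the grasp point, in m); z points along the fingers, y is the line along which they close (so a half turn about z gives the same grasp; the last joint's range is limited). The gripper opens to 88 mm and grips with 3 to 60 N. Pads are 20 mm wide; open, the fingers measure 115 mm over their backs; the gripper's body (75 mm by 178 mm) begins 61 mm behind the grasp point.
Start: joints at [1.139, 0.359, 1.51, -0, 1.272, -0.115], TCP at [0.187, 0.57, 0.223] pointing down, gripper open.
Joint ranges: [-2.97, 2.97], [-1.01, 2.36], [0.21, 2.38], [-0.96, 4.11], [0.2, 2.71], [-2.98, 2.98]. Speed limits (rad/s): [2.39, 2.39, 3.14, 3.14, 3.14, 3.14].

## Interface

Orientations are given as a 3x3 rotation matrix whose columns are the frame's x, y, z axes.
In Python, from plant import manip gives the robot as it stands. The module is installed in compiled form; this text tells all that it offers.
- The arm moves only by the tool apply_moves, never from a script. Its argument "motion" is a list of rows, each an object of numbers: "x", "y", "z": the shift along the tool's x, y, z in m; "spin": the turn about the tool's z in rad; "claw": the opening, from 0 (shut) to 1 (fully open). In form: [{"x": .., "y": .., "z": .., "spin": .., "claw": ..}, ...]. A call has 1 to 20 rows; each row is the pose to reach, as a shift and turn from the pose commanded when the call began, along the tool's axes at that moment; what a row does not reach only later rows make up. A row lasts 1/12 s, in which the tool goes at most 41.7 mm and 7.16 degrees, less where a joint would pass 70% of its speed; a pose out of reach is approached as far as the arm can. A call with a gripper value outside its range is refused whole. The fingers move at their own pace and stop on an object; "squeeze" is the grip in N (left out, the last holds). Time passes only in rows, so rows that repeat a pose let the fingers close. It gives the time, the measured TCP pose, the force, the opening and the grip force at its end, in the units of the state.
- manip.state(): the state, without advancing time (a new reading comes with each control period).
- manip.grab_frame(name): name is "side" or "top"; returns the picture (384x512x3 uint8, blue, green, red); there is no depth.
- manip.get_calibration(name): a dict with "fx", "fy", "cx", "cy" (pixels), "R" (3x3) and "t" (3): a world point X has camera coordinates R X + t. Camera axes: x right, y down, z forward; pixel columns grow to the right and rows downward; lengths in m; the calibration is good to about 2 mm. A picture is of the moment at which its call begins. get_calibration takes no time and is no camera call.
- manip.close_job(): hands the job in; it is judged then, once.
Trained networks look in the newest picture that a camera, given by its name, has taken for a name from the list of things; names that differ only in an ending like _2 or _b are one class to them, and where a whole thing is asked for, a point or a joint stands for the part that bears it (a point fixed in the world has none). Each returns a list of dicts, best first, with "confidence" (0 to 1); they miss things now and then, are a little off and sometimes report something else, mostly with a low value. They report only what shows in the picture. A call takes as long as a camera call.
- manip.search_frame(camera, name): "position" ([column, row] in pixels, amid what is visible of it).
- manip.cut_out(camera, name): "mask" (384x512 bool, what is visible of it) and "position" ([column, row] in pixels, amid what is visible of it).
- manip.pinpoint(camera, name): "position" ([column, row] in pixels: a listed point, or the origin of a listed thing).
The state is a dict: "time": time; "joint_positions": joint angles; "joint_vel": joint speeds; "effort": joint torques, N m; "tool_pos": TCP position; "ee_rot": TCP orientation; "wrist_force": force on the tool from outside, world axes, zero at the start; "wrist_torque": the same for the moment, N m; "opening": opening from 0.0 (shut) to 1.0 (fully open); "gripper_force": force on a finger pad.
Only numpy, scipy, OpenCV 4.12 (cv2) and the standard library are available. Lean on these libraries where they do the work, as an engineer would, in place of code of your own. Each camera call takes 0.05 s, during which the arm holds its last target. There are 200 camera calls.

## Working session

There is one attempt and no reset: what is moved stays moved. The work goes in short steps, Python scripts to look and compute and a tool call to move; the robot and the scene stay as the last step left them, time stands still between calls to the robot, and variables do not carry over. Pictures are saved under pics/ and viewed, at most 10 in all, crops included, and the job is handed in when it is done.

Besides the shell and the picture viewer there is one more tool, called by a JSON object that holds its "op" and its "data", one argument or row to a line. apply_moves: Moves the arm, as the interface text tells. Its arguments: {"type":"object","properties":{"motion":{"type":"array"},"squeeze":{"type":"number"}},"required":["motion"]}

```bash
mkdir -p pics; cat > h.py <<'E'
import numpy as np, cv2
from plant import manip
def ray(cam,px,z):
    c=manip.get_calibration(cam);R=np.array(c["R"]);t=np.array(c["t"])
    d=R.T@np.array([(px[0]-c["cx"])/c["fx"],(px[1]-c["cy"])/c["fy"],1.]);o=-R.T@t
    return o+d*(z-o[2])/d[2]
def proj(cam,X):
    c=manip.get_calibration(cam);p=np.array(c["R"])@np.array(X)+np.array(c["t"])
    return np.array([c["fx"]*p[0]/p[2]+c["cx"],c["fy"]*p[1]/p[2]+c["cy"]])
def tri(obs):
    A=[];b=[]
    for cam,px in obs:
        c=manip.get_calibration(cam);R=np.array(c["R"]);t=np.array(c["t"])
        for u,f,cc,k in((px[0],c["fx"],c["cx"],0),(px[1],c["fy"],c["cy"],1)):
            a=(u-cc)/f; A.append(a*R[2]-R[k]); b.append(t[k]-a*t[2])
    return np.linalg.lstsq(np.array(A),np.array(b),rcond=None)[0]
E
cat > a.py <<'E'
from h import *
np.set_printoptions(precision=4,suppress=True)
ims=[]
for cam in("top","side"):
    im=manip.grab_frame(cam);cv2.imwrite(f"pics/{cam}0.png",im)
    c=manip.get_calibration(cam);print(cam,c["fx"],-np.array(c["R"]).T@np.array(c["t"]))
    for n,z in(("grinder_mid",.014),("holder_seat",.042),("holder",0),("knob_grip",.095),("keeper_tip",.07),("nippers",0),("tray",0),("cup",0),("glue",0),("pigment",0),("sponge",0),("tiles",0)):
        for r in manip.pinpoint(cam,n)[:2]: print(n,np.round(r["position"],1),round(r["confidence"],2),ray(cam,r["position"],z)[:2])
s=manip.state();print(s["time"],s["tool_pos"],s["ee_rot"],manip.hold_point_z,s["wrist_force"])
E
python3 a.py
```

```text
top 394.2444954304719 [0.4967 0.0069 1.3696]
grinder_mid [265.8 176.6] 0.64 [ 0.6588 -0.0332]
holder_seat [342.8 211. ] 0.65 [ 0.5398 -0.2912]
holder [343.7 211.1] 0.9 [ 0.5409 -0.3037]
knob_grip [363.7 240.1] 0.67 [ 0.4451 -0.3447]
keeper_tip [367.9 256.9] 0.62 [ 0.3898 -0.3641]
keeper_tip [262.5 232.5] 0.16 [ 0.4677 -0.0208]
nippers [264.  231.4] 0.59 [ 0.4699 -0.0275]
tray [173.8 204. ] 0.8 [0.5636 0.2863]
cup [264.5 136.5] 0.82 [ 0.8029 -0.0289]
glue [264.  230.7] 0.74 [ 0.4723 -0.0274]
glue [189.8 151.2] 0.54 [0.7497 0.2338]
pigment [306.8 148.9] 0.52 [ 0.759  -0.1777]
sponge [118.  212.4] 0.67 [0.5338 0.4797]
sponge [174.5 202.9] 0.35 [0.5675 0.284 ]
tiles [391.7 213.5] 0.62 [ 0.5331 -0.4698]
tiles [360.1 238.6] 0.29 [ 0.4463 -0.3586]
side 415.13446205799704 [0.5641 0.8975 1.1095]
grinder_mid [232.4 188.7] 0.85 [ 0.6573 -0.0306]
grinder_mid [264.3 132.6] 0.24 [ 0.546  -0.3187]
holder_seat [264.7 133.2] 0.94 [ 0.545  -0.2843]
holder [271.7 137.2] 0.9 [ 0.5169 -0.3078]
holder [266.5 334.5] 0.68 [0.5424 0.4729]
knob_grip [287.7 115. ] 0.62 [ 0.4589 -0.3277]
keeper_tip [303.4 119. ] 0.45 [ 0.3972 -0.3347]
nippers [290.1 192.5] 0.55 [ 0.4571 -0.0267]
tray [263.  271.8] 0.64 [0.5517 0.2831]
tray [306.1 115.7] 0.38 [ 0.3735 -0.4385]
cup [193.1 191.2] 0.98 [ 0.795  -0.0299]
glue [202.9 259. ] 0.63 [0.7358 0.2407]
pigment [207.3 160.4] 0.66 [ 0.7583 -0.1796]
pigment [293.4 193.1] 0.21 [ 0.4458 -0.0241]
sponge [267.4 335.3] 0.83 [0.54  0.475]
tiles [267.3 109.1] 0.91 [ 0.5328 -0.4799]
1.3 [0.1869 0.5701 0.2226] [[-0.9502  0.3115 -0.    ]
 [ 0.3115  0.9502 -0.    ]
 [ 0.     -0.0001 -1.    ]] 0.0187 [-0.6814 -0.5549 -0.0452]
```

View pics/top0.png

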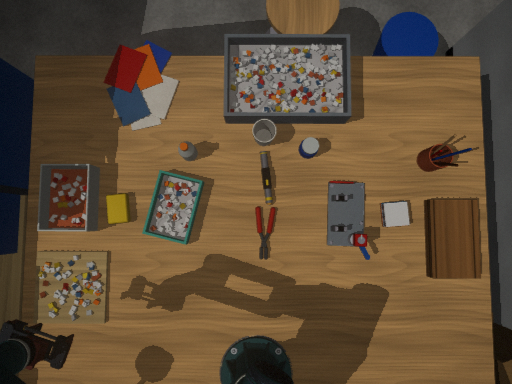

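View pics/side0.png

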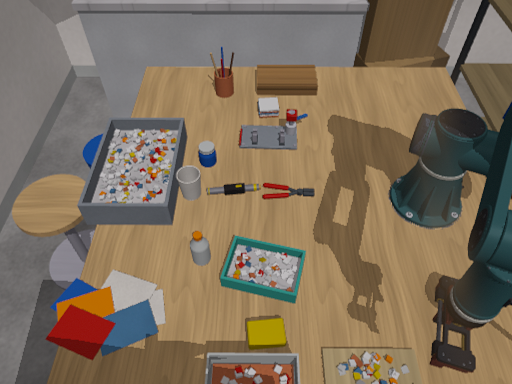

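The top view shows the grinder near (266,177), lying along the image column, the holder at (345,212) with its red shield at the far edge (row 182), and the knob at (361,240). I'll enlarge the grinder and holder to find the bit end and exact directions.

```bash
cat > b.py <<'E'
from h import *
np.set_printoptions(precision=4,suppress=True)
im=cv2.imread("pics/top0.png");im2=cv2.imread("pics/side0.png")
a=cv2.resize(im[140:270,245:385],None,fx=4,fy=4,interpolation=2)[:520,:]
b=cv2.resize(im2[95:205,195:325],None,fx=4,fy=4,interpolation=2)
a=cv2.copyMakeBorder(a[:600],0,0,0,0,0)
cv2.imwrite("pics/cropA.png",a);cv2.imwrite("pics/cropB.png",b)
for cam in("top","side"):
    for n,z in(("grinder_mid",.014),("holder",.012),("knob_grip",.08)):
        for r in manip.cut_out(cam,n)[:1]:
            m=r["mask"];ys,xs=np.nonzero(m)
            P=np.array([ray(cam,p,z)[:2] for p in zip(xs,ys)],np.float32)
            print(cam,n,r["confidence"],len(xs),cv2.minAreaRect(P),P.mean(0),np.linalg.svd(P-P.mean(0),full_matrices=0)[2][0])
E
python3 b.py
```

```text
top grinder_mid 0.63 383 ((0.6560633182525635, -0.032585594803094864), (0.18654827773571014, 0.027399973943829536), 8.057427406311035) [ 0.6553 -0.0329] [-0.9932 -0.1167]
top holder 0.8 2455 ((0.5111603140830994, -0.3131468892097473), (0.2667652666568756, 0.14217109978199005), 0.16708111763000488) [ 0.5259 -0.3094] [-0.9954 -0.096 ]
top knob_grip 0.54 260 ((0.4252253770828247, -0.33800819516181946), (0.08099377155303955, 0.046356938779354095), 6.419396877288818) [ 0.4326 -0.3406] [-0.9301 -0.3674]
side grinder_mid 0.85 434 ((0.6529890894889832, -0.02935032546520233), (0.1843206286430359, 0.04902327433228493), 6.76912784576416) [ 0.6537 -0.0289] [0.9924 0.1231]
side holder 0.55 1536 ((0.5076254606246948, -0.3459545373916626), (0.23505359888076782, 0.2652309536933899), 87.69264221191406) [ 0.5166 -0.3103] [0.8722 0.4891]
side knob_grip 0.73 158 ((0.43854671716690063, -0.33971554040908813), (0.08504686504602432, 0.0668356716632843), 41.90488815307617) [ 0.4371 -0.3337] [0.4989 0.8667]
```

View pics/cropA.png

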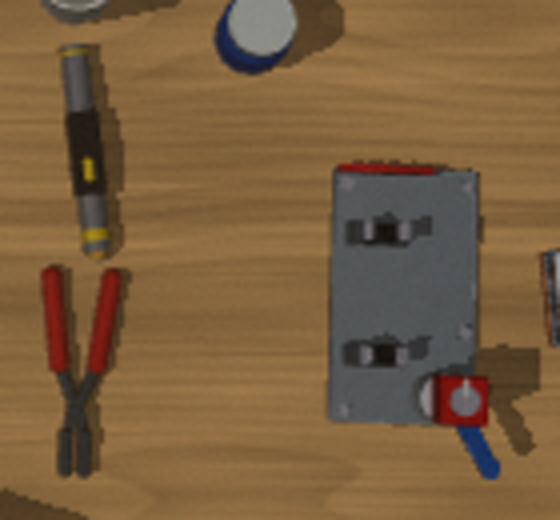

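View pics/cropB.png

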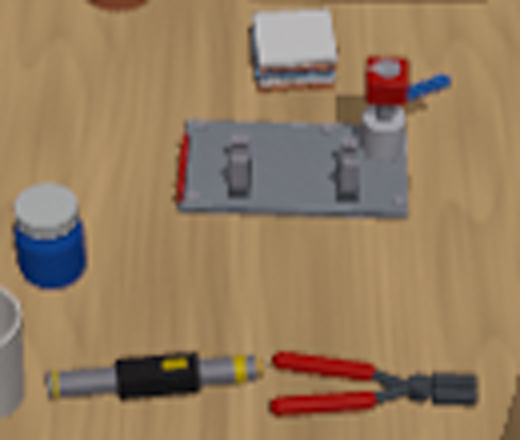

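The brass bit seems to be at the near end: crop A (97,255), crop B (260,368). The far end has only a thin band at (75,48). Nippers lie right in front of the bit, and the cup sits behind the tail. Next I'll fit the plate edges and grip, and zoom in on the grinder to confirm which end is the bit.

```bash
cat > c.py <<'E'
from h import *
np.set_printoptions(precision=4,suppress=True)
im=cv2.imread("pics/top0.png").astype(float);im2=cv2.imread("pics/side0.png")
g1=cv2.resize(cv2.imread("pics/top0.png")[145:210,250:285],None,fx=9,fy=9,interpolation=2)
g2=cv2.resize(im2[175:205,200:270],None,fx=6,fy=6,interpolation=2)
o=np.zeros((600,760,3),np.uint8);o[:585,:315]=g1;o[:180,330:750]=g2;cv2.imwrite("pics/z.png",o)
d=cv2.GaussianBlur(im[...,2]-im[...,0],(0,0),.7)  # wood: positive, plate: <=0
def edge(vals,pos):
    g=np.abs(np.gradient(vals));i=np.argmax(g[1:-1])+1
    w=g[max(i-2,0):i+3];return (w*pos[max(i-2,0):i+3]).sum()/w.sum()
def line(pts,z):
    P=np.array([ray("top",p,z)[:2] for p in pts],np.float32);v=cv2.fitLine(P,cv2.DIST_HUBER,0,.01,.01).ravel();return v
L=line([(edge(d[r,322:334],np.arange(322,334)),r) for r in range(188,242)],0.0)
Rr=line([(edge(d[r,358:372],np.arange(358,372)),r) for r in range(188,222)],.012)
B=line([(c,edge(d[238:252,c],np.arange(238,252))) for c in range(332,348)],.012)
for n,v in(("L",L),("R",Rr),("B",B)):print(n,v,np.degrees(np.arctan(v[1]/v[0])))
# grip (dark) and clips (dark) in top
v=cv2.imread("pics/top0.png").max(2)
m=(v<60);n,lab,st,ce=cv2.connectedComponentsWithStats(m[150:215,255:280].astype(np.uint8))
for k in range(1,n):
    if st[k,4]>10:print("grip",st[k],ray("top",ce[k]+[255,150],.02))
m=(v<75);n,lab,st,ce=cv2.connectedComponentsWithStats(m[180:240,325:357].astype(np.uint8))
for k in range(1,n):
    if st[k,4]>6:print("dark in holder",st[k],ce[k]+[325,180],ray("top",ce[k]+[325,180],.045))
hsv=cv2.cvtColor(cv2.imread("pics/top0.png"),cv2.COLOR_BGR2HSV)
m=((hsv[...,0]<6)|(hsv[...,0]>174))&(hsv[...,1]>180)&(hsv[...,2]>90)
ys,xs=np.nonzero(m[228:252,345:372]);P=np.array([ray("top",p,.11)[:2] for p in zip(xs+345,ys+228)],np.float32)
print("knob top",cv2.minAreaRect(P),P.mean(0))
print("tri seat",tri([("top",(342.8,211)),("side",(264.7,133.2))]),"knob",tri([("top",(363.7,240.1)),("side",(287.7,115))]),"grinder",tri([("top",(265.8,176.6)),("side",(232.4,188.7))]))
E
python3 c.py
```

```text
L [ 0.9993 -0.0365  0.5332 -0.2462] -2.0932026
R [ 0.9995 -0.0302  0.5697 -0.3718] -1.7309397
B [ 0.0343  0.9994  0.4237 -0.2817] 88.035126
grip [  7  11  10  31 160] [ 0.6568 -0.0348  0.02  ]
dark in holder [10  3 16  1 16] [342.5 183. ] [ 0.6341 -0.2911  0.045 ]
dark in holder [  6  13  22   9 123] [340.7561 197.4715] [ 0.5852 -0.2844  0.045 ]
dark in holder [  5  43  23   9 123] [340.1382 227.3496] [ 0.4851 -0.2807  0.045 ]
dark in holder [23 52  9  8 31] [351.6774 235.129 ] [ 0.4594 -0.3188  0.045 ]
knob top ((0.4473298490047455, -0.3304990231990814), (0.03485171124339104, 0.034904081374406815), 88.90499877929688) [ 0.446  -0.3287]
tri seat [ 0.5425 -0.2932  0.0337] knob [ 0.4506 -0.3506  0.0757] grinder [ 0.6584 -0.0332  0.011 ]
```

View pics/z.png

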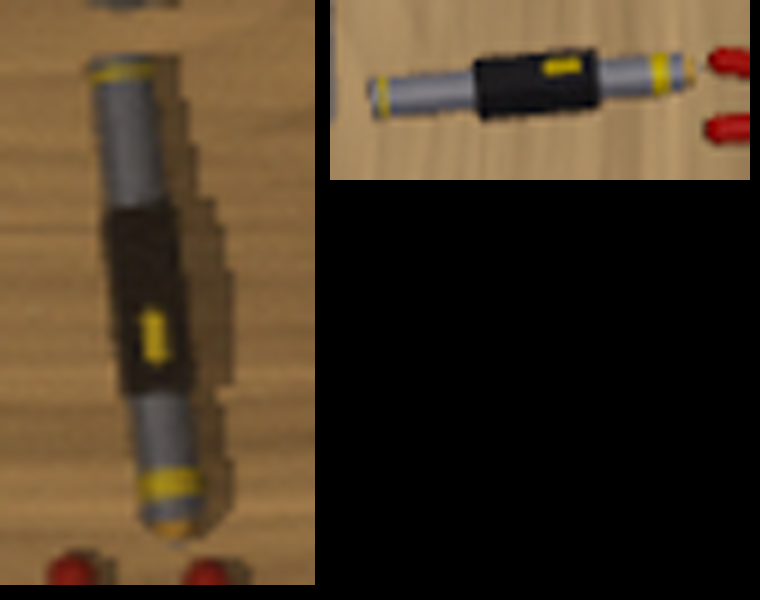

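The zoom confirms the bit (brass tip) is at the near end, at (172,525) in the picture. The grinder needs a half turn: its centre is at about (0.657,-0.033) and its tail axis is yawed 0.122. The seat is at about (0.534,-0.283) with the holder yawed -0.034.

{"op": "apply_moves", "data": {
  "motion": [
    {"x": -0.634, "y": -0.427, "z": 0.05, "spin": -0.44, "claw": 1},
    {"x": -0.634, "y": -0.427, "z": 0.05, "spin": -0.44, "claw": 1},
    {"x": -0.634, "y": -0.427, "z": 0.05, "spin": -0.44, "claw": 1},
    {"x": -0.634, "y": -0.427, "z": 0.05, "spin": -0.44, "claw": 1},
    {"x": -0.634, "y": -0.427, "z": 0.05, "spin": -0.44, "claw": 1},
    {"x": -0.634, "y": -0.427, "z": 0.05, "spin": -0.44, "claw": 1},
    {"x": -0.634, "y": -0.427, "z": 0.05, "spin": -0.44, "claw": 1},
    {"x": -0.634, "y": -0.427, "z": 0.05, "spin": -0.44, "claw": 1},
    {"x": -0.634, "y": -0.427, "z": 0.05, "spin": -0.44, "claw": 1},
    {"x": -0.634, "y": -0.427, "z": 0.05, "spin": -0.44, "claw": 1},
    {"x": -0.634, "y": -0.427, "z": 0.05, "spin": -0.44, "claw": 1},
    {"x": -0.634, "y": -0.427, "z": 0.05, "spin": -0.44, "claw": 1},
    {"x": -0.634, "y": -0.427, "z": 0.05, "spin": -0.44, "claw": 1},
    {"x": -0.634, "y": -0.427, "z": 0.05, "spin": -0.44, "claw": 1},
    {"x": -0.634, "y": -0.427, "z": 0.05, "spin": -0.44, "claw": 1},
    {"x": -0.634, "y": -0.427, "z": 0.05, "spin": -0.44, "claw": 1},
    {"x": -0.634, "y": -0.427, "z": 0.05, "spin": -0.44, "claw": 1},
    {"x": -0.634, "y": -0.427, "z": 0.05, "spin": -0.44, "claw": 1},
    {"x": -0.634, "y": -0.427, "z": 0.05, "spin": -0.44, "claw": 1},
    {"x": -0.634, "y": -0.427, "z": 0.05, "spin": -0.44, "claw": 1}
  ]
}}

```text
time: 3.27
tool_pos: [0.6596, -0.0379, 0.1721]
ee_rot: [[-0.993, -0.119, 0.002], [-0.119, 0.993, -0.002], [-0.002, -0.002, -1.0]]
wrist_force: [0.2, -0.4, 0.2]
opening: 1.001
gripper_force: 0.0
```

{"op": "apply_moves", "data": {
  "motion": [
    {"z": 0.04, "claw": 1},
    {"z": 0.08, "claw": 1},
    {"z": 0.12, "claw": 1},
    {"z": 0.15, "claw": 1},
    {"z": 0.168, "claw": 1},
    {"z": 0.168, "claw": 1},
    {"z": 0.168, "claw": 1},
    {"z": 0.168, "claw": 0},
    {"z": 0.168, "claw": 0},
    {"z": 0.168, "claw": 0},
    {"z": 0.168, "claw": 0},
    {"z": 0.168, "claw": 0},
    {"z": 0.168, "claw": 0},
    {"z": 0.168, "claw": 0},
    {"z": 0.168, "claw": 0}
  ],
  "squeeze": 55
}}

```text
invalid input
```

{"op": "apply_moves", "data": {
  "motion": [
    {"x": 0, "y": 0, "z": 0.04, "spin": 0, "claw": 1},
    {"x": 0, "y": 0, "z": 0.08, "spin": 0, "claw": 1},
    {"x": 0, "y": 0, "z": 0.12, "spin": 0, "claw": 1},
    {"x": 0, "y": 0, "z": 0.15, "spin": 0, "claw": 1},
    {"x": 0, "y": 0, "z": 0.168, "spin": 0, "claw": 1},
    {"x": 0, "y": 0, "z": 0.168, "spin": 0, "claw": 1},
    {"x": 0, "y": 0, "z": 0.168, "spin": 0, "claw": 1},
    {"x": 0, "y": 0, "z": 0.168, "spin": 0, "claw": 0},
    {"x": 0, "y": 0, "z": 0.168, "spin": 0, "claw": 0},
    {"x": 0, "y": 0, "z": 0.168, "spin": 0, "claw": 0},
    {"x": 0, "y": 0, "z": 0.168, "spin": 0, "claw": 0},
    {"x": 0, "y": 0, "z": 0.168, "spin": 0, "claw": 0},
    {"x": 0, "y": 0, "z": 0.168, "spin": 0, "claw": 0},
    {"x": 0, "y": 0, "z": 0.168, "spin": 0, "claw": 0},
    {"x": 0, "y": 0, "z": 0.168, "spin": 0, "claw": 0}
  ],
  "squeeze": 55
}}

```text
time: 4.52
tool_pos: [0.6563, -0.0332, 0.0047]
ee_rot: [[-0.992, -0.123, -0.0], [-0.123, 0.992, -0.0], [0.0, -0.0, -1.0]]
wrist_force: [-0.1, -0.8, -0.7]
opening: 0.434
gripper_force: 0.0
```

{"op": "apply_moves", "data": {
  "motion": [
    {"x": 0, "y": 0, "z": 0, "spin": 0, "claw": 0},
    {"x": 0, "y": 0, "z": 0, "spin": 0, "claw": 0},
    {"x": 0, "y": 0, "z": 0, "spin": 0, "claw": 0},
    {"x": 0, "y": 0, "z": 0, "spin": 0, "claw": 0},
    {"x": 0, "y": 0, "z": 0, "spin": 0, "claw": 0},
    {"x": 0, "y": 0, "z": 0, "spin": 0, "claw": 0},
    {"x": 0, "y": 0, "z": -0.03, "spin": 0, "claw": 0},
    {"x": 0, "y": 0, "z": -0.06, "spin": 0, "claw": 0},
    {"x": 0, "y": 0, "z": -0.1, "spin": 0, "claw": 0},
    {"x": 0, "y": 0, "z": -0.14, "spin": 0, "claw": 0},
    {"x": 0, "y": 0, "z": -0.17, "spin": 0, "claw": 0},
    {"x": 0, "y": 0, "z": -0.17, "spin": 0, "claw": 0}
  ]
}}

```text
time: 5.52
tool_pos: [0.6606, -0.0337, 0.182]
ee_rot: [[-0.992, -0.123, 0.012], [-0.123, 0.992, -0.002], [-0.011, -0.003, -1.0]]
wrist_force: [1.3, 0.1, -1.9]
opening: 0.311
gripper_force: 55.0
```

{"op": "apply_moves", "data": {
  "motion": [
    {"x": 0.04, "y": -0.06, "z": 0, "spin": 0.4, "claw": 0},
    {"x": 0.04, "y": -0.06, "z": 0, "spin": 0.4, "claw": 0},
    {"x": 0.04, "y": -0.06, "z": 0, "spin": 0.4, "claw": 0},
    {"x": 0.08, "y": -0.12, "z": 0, "spin": 0.8, "claw": 0},
    {"x": 0.08, "y": -0.12, "z": 0, "spin": 0.8, "claw": 0},
    {"x": 0.08, "y": -0.12, "z": 0, "spin": 0.8, "claw": 0},
    {"x": 0.11, "y": -0.18, "z": 0, "spin": 1.2, "claw": 0},
    {"x": 0.11, "y": -0.18, "z": 0, "spin": 1.2, "claw": 0},
    {"x": 0.11, "y": -0.18, "z": 0, "spin": 1.2, "claw": 0},
    {"x": 0.11, "y": -0.18, "z": 0, "spin": 1.2, "claw": 0},
    {"x": 0.152, "y": -0.233, "z": 0, "spin": 1.649, "claw": 0},
    {"x": 0.152, "y": -0.233, "z": 0, "spin": 1.649, "claw": 0},
    {"x": 0.152, "y": -0.233, "z": 0, "spin": 1.649, "claw": 0},
    {"x": 0.152, "y": -0.233, "z": 0, "spin": 1.649, "claw": 0},
    {"x": 0.152, "y": -0.233, "z": 0, "spin": 1.649, "claw": 0},
    {"x": 0.152, "y": -0.233, "z": 0, "spin": 1.649, "claw": 0}
  ]
}}

```text
time: 6.85
tool_pos: [0.5334, -0.2827, 0.1736]
ee_rot: [[-0.047, 0.999, -0.002], [0.999, 0.047, 0.001], [0.001, -0.002, -1.0]]
wrist_force: [0.5, 1.2, -2.4]
opening: 0.319
gripper_force: 55.0
```

{"op": "apply_moves", "data": {
  "motion": [
    {"x": 0, "y": 0, "z": 0, "spin": 0.4, "claw": 0},
    {"x": 0, "y": 0, "z": 0, "spin": 0.4, "claw": 0},
    {"x": 0, "y": 0, "z": 0, "spin": 0.4, "claw": 0},
    {"x": 0, "y": 0, "z": 0, "spin": 0.8, "claw": 0},
    {"x": 0, "y": 0, "z": 0, "spin": 0.8, "claw": 0},
    {"x": 0, "y": 0, "z": 0, "spin": 0.8, "claw": 0},
    {"x": 0, "y": 0, "z": 0, "spin": 1.2, "claw": 0},
    {"x": 0, "y": 0, "z": 0, "spin": 1.2, "claw": 0},
    {"x": 0, "y": 0, "z": 0, "spin": 1.2, "claw": 0},
    {"x": 0, "y": 0, "z": 0, "spin": 1.2, "claw": 0},
    {"x": 0, "y": 0, "z": 0, "spin": 1.65, "claw": 0},
    {"x": 0, "y": 0, "z": 0, "spin": 1.65, "claw": 0},
    {"x": 0, "y": 0, "z": 0, "spin": 1.65, "claw": 0},
    {"x": 0, "y": 0, "z": 0, "spin": 1.65, "claw": 0},
    {"x": 0, "y": 0, "z": 0, "spin": 1.65, "claw": 0},
    {"x": 0, "y": 0, "z": 0, "spin": 1.65, "claw": 0}
  ]
}}

```text
time: 8.18
tool_pos: [0.5341, -0.2825, 0.1742]
ee_rot: [[1.0, -0.029, -0.001], [-0.029, -1.0, 0.0], [-0.001, -0.0, -1.0]]
wrist_force: [0.8, 0.3, -2.0]
opening: 0.316
gripper_force: 55.0
```

```bash
cat > d.py <<'E'
from h import *
np.set_printoptions(precision=4,suppress=True)
o=[]
for cam in("top","side"):
    im=manip.grab_frame(cam);cv2.imwrite(f"pics/{cam}1.png",im)
    for n in("grinder_mid","holder_seat"):
        r=manip.pinpoint(cam,n)[:1]
        for q in r:
            print(cam,n,q["position"],q["confidence"])
s=manip.state();print(s["time"],s["tool_pos"],s["ee_rot"],s["joint_positions"],s["wrist_force"],s["wrist_torque"])
a=cv2.imread("pics/top1.png")[150:260,280:390];b=cv2.imread("pics/side1.png")[60:170,190:340]
cv2.imwrite("pics/v1.png",np.hstack([cv2.resize(x,(0,0),fx=3,fy=3,interpolation=2) for x in(a,b)]))
E
python3 d.py
```

```text
top grinder_mid [116.0, 212.5] 0.63
top holder_seat [342.9, 214.4] 0.76
side grinder_mid [290.7, 115.8] 0.64
side holder_seat [262.8, 132.5] 0.94
8.4833 [ 0.5341 -0.283   0.1747] [[ 0.9995 -0.033  -0.0001]
 [-0.033  -0.9995 -0.0001]
 [-0.0001  0.0001 -1.    ]] [-0.6014  0.4105  1.5566 -0.0001  1.1746  1.0024] [ 0.83   -0.3906 -1.5436] [-0.0003  0.103  -0.0488]
```

View pics/v1.png

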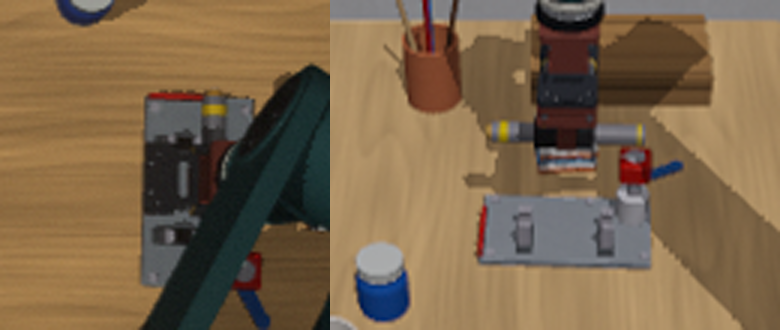

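The grinder is now held level above the holder with its bit end (side crop (488,130)) towards the shield side (482,232). I'll check its offset along the axis and the clip positions.

```bash
cat > e.py <<'E'
from h import *
np.set_printoptions(precision=2,suppress=True)
im=cv2.imread("pics/side1.png").astype(int)
ux=np.array([.9994,-.034,0]);uy=np.array([.034,.9994,0])
m=np.array([.534,-.283,.184]);s=np.array([.534,-.283,0])
for n,X in(("bit",m+.095*ux),("tail",m-.095*ux)):print(n,proj("side",X),proj("top",X))
for x in(-.052,.052):
    for z in(.012,.054):
        for y in(-.019,.019):print("clip",x,y,z,proj("side",s+x*ux+y*uy+[0,0,z]),proj("top",s+x*ux+y*uy+[0,0,z]))
for n,x,y,z in(("plate c",-.11,-.087,.012),("plate",-.11,.037,.012),("plate",.11,.037,.012)):
    print(n,proj("side",s+x*ux+y*uy+[0,0,z]))
j=cv2.resize(cv2.imread("pics/side1.png")[88:160,230:310],None,fx=9,fy=8,interpolation=2)
k=lambda p:tuple(int(v) for v in((p[0]-230+.5)*9,(p[1]-88+.5)*8))
for X in(m+.095*ux,m-.095*ux): cv2.circle(j,k(proj("side",X)),4,(0,255,0),-1)
for x in(-.06,-.044,.044,.06):cv2.line(j,k(proj("side",s+x*ux+.019*uy+[0,0,.012])),k(proj("side",s+x*ux+.019*uy+[0,0,.04])),(0,255,0),1)
cv2.polylines(j,[np.array([k(proj("side",s+a*ux+b*uy+[0,0,.012])) for a,b in((-.11,-.087),(-.11,.037),(.11,.037),(.11,-.087))])],True,(255,255,0),1)
cv2.imwrite("pics/e.png",j)
E
python3 e.py
```

```text
bit [241.56 102.72] [351.21 179.98]
tail [295.26 104.11] [350.2  243.31]
clip -0.052 -0.019 0.012 [280.98 136.29] [343.75 228.37]
clip -0.052 0.019 0.012 [280.93 143.06] [332.65 227.95]
clip -0.052 -0.019 0.054 [281.46 128.09] [346.62 228.52]
clip -0.052 0.019 0.054 [281.42 134.87] [335.16 228.09]
clip 0.052 -0.019 0.012 [254.2  135.54] [344.28 198.08]
clip 0.052 0.019 0.012 [253.74 142.28] [333.25 197.67]
clip 0.052 -0.019 0.054 [254.14 127.33] [347.14 197.27]
clip 0.052 0.019 0.054 [253.67 134.09] [335.76 196.84]
plate c [295.64 125.08]
plate [296.22 146.79]
plate [238.29 145.11]
```

View pics/e.png

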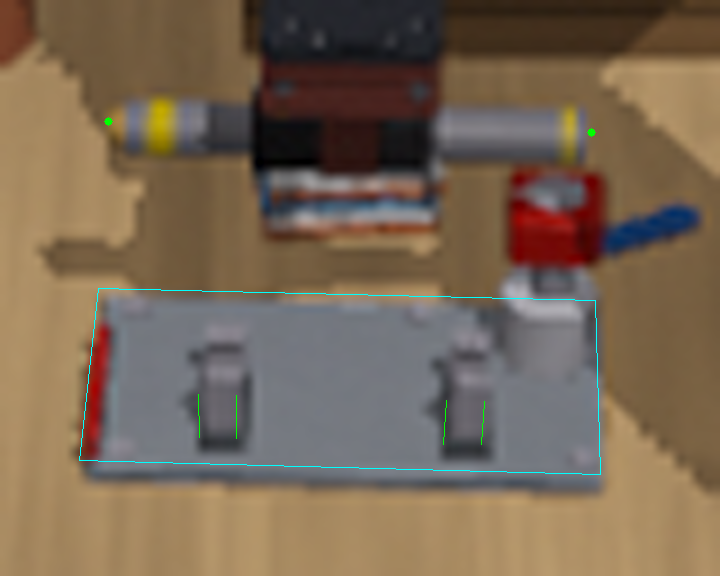

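The projected model agrees with the side view to within about 0.6 px (2 mm). I'll shift 1.5 mm towards -x and go down to just above clip contact.

{"op": "apply_moves", "data": {
  "motion": [
    {"x": -0.0015, "y": -0.0005, "z": 0.03, "spin": 0, "claw": 0},
    {"x": -0.0015, "y": -0.0005, "z": 0.06, "spin": 0, "claw": 0},
    {"x": -0.0015, "y": -0.0005, "z": 0.09, "spin": 0, "claw": 0},
    {"x": -0.0015, "y": -0.0005, "z": 0.11, "spin": 0, "claw": 0},
    {"x": -0.0015, "y": -0.0005, "z": 0.12, "spin": 0, "claw": 0},
    {"x": -0.0015, "y": -0.0005, "z": 0.12, "spin": 0, "claw": 0},
    {"x": -0.0015, "y": -0.0005, "z": 0.12, "spin": 0, "claw": 0},
    {"x": -0.0015, "y": -0.0005, "z": 0.126, "spin": 0, "claw": 0},
    {"x": -0.0015, "y": -0.0005, "z": 0.129, "spin": 0, "claw": 0},
    {"x": -0.0015, "y": -0.0005, "z": 0.129, "spin": 0, "claw": 0}
  ],
  "squeeze": 60
}}

```text
time: 9.32
tool_pos: [0.5338, -0.283, 0.0466]
ee_rot: [[0.999, -0.034, 0.002], [-0.034, -0.999, -0.001], [0.002, 0.001, -1.0]]
wrist_force: [1.3, 0.1, -1.9]
opening: 0.312
gripper_force: 60.0
```

{"op": "apply_moves", "data": {
  "motion": [
    {"x": 0, "y": 0, "z": 0.003, "spin": 0, "claw": 0},
    {"x": 0, "y": 0, "z": 0.006, "spin": 0, "claw": 0},
    {"x": 0, "y": 0, "z": 0.006, "spin": 0, "claw": 0}
  ]
}}

```text
time: 9.57
tool_pos: [0.5328, -0.2826, 0.0396]
ee_rot: [[0.999, -0.034, 0.0], [-0.034, -0.999, -0.0], [0.0, 0.0, -1.0]]
wrist_force: [0.8, -0.5, -1.7]
opening: 0.313
gripper_force: 60.0
```

{"op": "apply_moves", "data": {
  "motion": [
    {"x": 0, "y": 0, "z": 0.002, "spin": 0, "claw": 0},
    {"x": 0, "y": 0, "z": 0.004, "spin": 0, "claw": 0},
    {"x": 0, "y": 0, "z": 0.006, "spin": 0, "claw": 0},
    {"x": 0, "y": 0, "z": 0.0075, "spin": 0, "claw": 0},
    {"x": 0, "y": 0, "z": 0.0075, "spin": 0, "claw": 0}
  ]
}}

```text
time: 9.98
tool_pos: [0.5321, -0.2824, 0.0325]
ee_rot: [[0.999, -0.034, -0.001], [-0.034, -0.999, 0.0], [-0.001, -0.0, -1.0]]
wrist_force: [-2.3, 0.4, 6.2]
opening: 0.314
gripper_force: 60.0
```

{"op": "apply_moves", "data": {
  "motion": [
    {"x": 0, "y": 0, "z": 0.002, "spin": 0, "claw": 0},
    {"x": 0, "y": 0, "z": 0.003, "spin": 0, "claw": 0},
    {"x": 0, "y": 0, "z": 0.003, "spin": 0, "claw": 0}
  ]
}}

```text
time: 10.23
tool_pos: [0.5322, -0.2824, 0.0324]
ee_rot: [[0.999, -0.034, -0.0], [-0.034, -0.999, -0.0], [-0.0, 0.0, -1.0]]
wrist_force: [-8.2, 5.1, 29.7]
opening: 0.315
gripper_force: 60.0
```

Force rises with no further travel at TCP z = 0.0324 (seat predicted at 0.0327), so it looks seated. Next: unload, release, retreat and look.

{"op": "apply_moves", "data": {
  "motion": [
    {"x": 0, "y": 0, "z": -0.003, "spin": 0, "claw": 0.9},
    {"x": 0, "y": 0, "z": -0.003, "spin": 0, "claw": 0.9},
    {"x": 0, "y": 0, "z": -0.003, "spin": 0, "claw": 0.9},
    {"x": 0, "y": 0, "z": -0.003, "spin": 0, "claw": 0.9},
    {"x": 0, "y": 0, "z": -0.003, "spin": 0, "claw": 0.9},
    {"x": 0, "y": 0, "z": -0.003, "spin": 0, "claw": 0.9},
    {"x": 0, "y": 0, "z": -0.003, "spin": 0, "claw": 0.9},
    {"x": 0, "y": 0, "z": -0.04, "spin": 0, "claw": 1},
    {"x": 0, "y": 0, "z": -0.08, "spin": 0, "claw": 1},
    {"x": 0, "y": 0, "z": -0.12, "spin": 0, "claw": 1},
    {"x": 0, "y": 0, "z": -0.14, "spin": 0, "claw": 1},
    {"x": 0, "y": 0, "z": -0.14, "spin": 0, "claw": 1}
  ]
}}

```text
time: 11.23
tool_pos: [0.5358, -0.2846, 0.1747]
ee_rot: [[0.999, -0.034, 0.008], [-0.034, -0.999, -0.006], [0.008, 0.005, -1.0]]
wrist_force: [0.6, -1.5, -0.3]
opening: 1.006
gripper_force: 0.0
```

```bash
cat > f.py <<'E'
from h import *
np.set_printoptions(precision=4,suppress=True)
im=manip.grab_frame("side");im2=manip.grab_frame("top");cv2.imwrite("pics/side2.png",im)
for cam in("top","side"):
  for n,z in(("grinder_mid",.042),("holder_seat",.042),("knob_grip",.095)):
    for q in manip.pinpoint(cam,n)[:1]: print(cam,n,q["position"],q["confidence"],ray(cam,q["position"],z))
ux=np.array([.9994,-.034,0]);m=np.array([.533,-.2825,.042])
j=cv2.resize(im[88:160,230:310],None,fx=9,fy=8,interpolation=2)
k=lambda p:tuple(int(v) for v in((p[0]-230+.5)*9,(p[1]-88+.5)*8))
for X in(m+.095*ux,m-.095*ux): cv2.circle(j,k(proj("side",X)),3,(0,255,0),-1)
cv2.imwrite("pics/f.png",j)
s=manip.state();print(s["time"],s["tool_pos"],s["wrist_force"])
E
python3 f.py
```

```text
top grinder_mid [267.2, 134.0] 0.59 [ 0.8022 -0.0371  0.042 ]
top holder_seat [340.2, 214.8] 0.76 [ 0.527  -0.2823  0.042 ]
top knob_grip [361.4, 239.7] 0.74 [ 0.4463 -0.3374  0.095 ]
side grinder_mid [266.5, 132.2] 0.92 [ 0.5381 -0.29    0.042 ]
side holder_seat [268.6, 134.5] 0.56 [ 0.5302 -0.2771  0.042 ]
side knob_grip [292.5, 115.0] 0.67 [ 0.4408 -0.3278  0.095 ]
11.6333 [ 0.5318 -0.282   0.1675] [ 0.4875 -0.0798 -0.3897]
```

View pics/f.png

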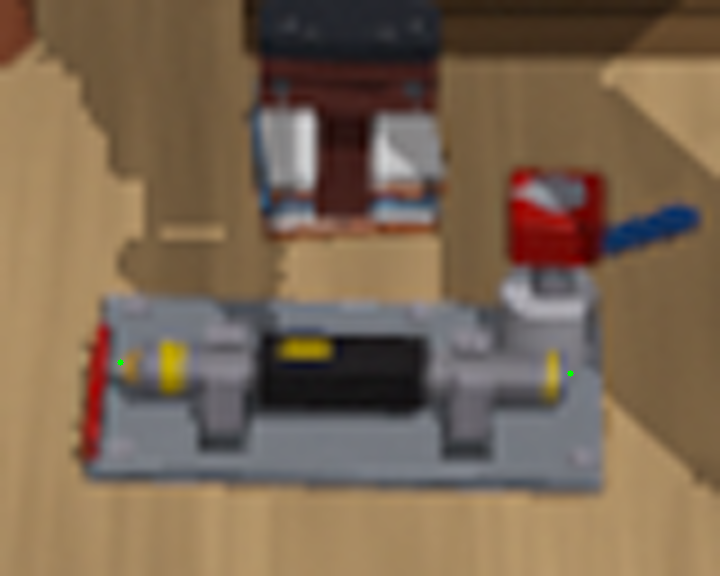

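Seated: the side view shows the grip (252–425, 375) between both clips, with the bit beside the shield. Now I'll go over the knob with the tool yaw turned by +90°.

{"op": "apply_moves", "data": {
  "motion": [
    {"x": -0.084, "y": 0.051, "z": 0, "spin": -1.56, "claw": 1},
    {"x": -0.084, "y": 0.051, "z": 0, "spin": -1.56, "claw": 1},
    {"x": -0.084, "y": 0.051, "z": 0, "spin": -1.56, "claw": 1},
    {"x": -0.084, "y": 0.051, "z": 0, "spin": -1.56, "claw": 1},
    {"x": -0.084, "y": 0.051, "z": 0, "spin": -1.56, "claw": 1},
    {"x": -0.084, "y": 0.051, "z": 0, "spin": -1.56, "claw": 1},
    {"x": -0.084, "y": 0.051, "z": 0, "spin": -1.56, "claw": 1},
    {"x": -0.084, "y": 0.051, "z": 0, "spin": -1.56, "claw": 1},
    {"x": -0.084, "y": 0.051, "z": 0, "spin": -1.56, "claw": 1},
    {"x": -0.084, "y": 0.051, "z": 0, "spin": -1.56, "claw": 1},
    {"x": -0.084, "y": 0.051, "z": 0, "spin": -1.56, "claw": 1},
    {"x": -0.084, "y": 0.051, "z": 0, "spin": -1.56, "claw": 1},
    {"x": -0.084, "y": 0.051, "z": 0, "spin": -1.56, "claw": 1},
    {"x": -0.084, "y": 0.051, "z": 0, "spin": -1.56, "claw": 1},
    {"x": -0.084, "y": 0.051, "z": 0, "spin": -1.56, "claw": 1},
    {"x": -0.084, "y": 0.051, "z": 0.03, "spin": -1.56, "claw": 1},
    {"x": -0.084, "y": 0.051, "z": 0.06, "spin": -1.56, "claw": 1},
    {"x": -0.084, "y": 0.051, "z": 0.08, "spin": -1.56, "claw": 1},
    {"x": -0.084, "y": 0.051, "z": 0.08, "spin": -1.56, "claw": 1},
    {"x": -0.084, "y": 0.051, "z": 0.08, "spin": -1.56, "claw": 1}
  ]
}}

```text
time: 13.3
tool_pos: [0.4462, -0.3299, 0.0883]
ee_rot: [[0.047, 0.999, -0.002], [0.999, -0.047, 0.002], [0.002, -0.002, -1.0]]
wrist_force: [0.1, 1.5, 0.0]
opening: 1.003
gripper_force: 0.0
```

```bash
python3 -c "
from plant import manip
s=manip.state();print(s['time'],s['tool_pos'],s['ee_rot'],s['joint_positions'],s['wrist_force'])"
```

```text
13.3 [ 0.4462144  -0.32991917  0.08831158] [[ 0.04658275  0.99891201 -0.00219983]
 [ 0.99891266 -0.0465784   0.00198715]
 [ 0.00188252 -0.00229001 -0.99999561]] [-7.61090886e-01  4.53340942e-01  1.74782255e+00 -9.68314585e-05
  9.43392587e-01 -7.14436388e-01] [0.08473446 1.46827685 0.00847284]
```

{"op": "apply_moves", "data": {
  "motion": [
    {"x": 0, "y": 0, "z": 0.003, "spin": 0, "claw": 0},
    {"x": 0, "y": 0, "z": 0.003, "spin": 0, "claw": 0},
    {"x": 0, "y": 0, "z": 0.003, "spin": 0, "claw": 0},
    {"x": 0, "y": 0, "z": 0.003, "spin": 0, "claw": 0},
    {"x": 0, "y": 0, "z": 0.003, "spin": 0, "claw": 0},
    {"x": 0, "y": 0, "z": 0.003, "spin": 0, "claw": 0},
    {"x": 0, "y": 0, "z": 0.003, "spin": 0, "claw": 0},
    {"x": 0, "y": 0, "z": 0.003, "spin": 0, "claw": 0},
    {"x": 0, "y": 0, "z": 0.003, "spin": 0, "claw": 0},
    {"x": 0, "y": 0, "z": 0.003, "spin": 0, "claw": 0},
    {"x": 0, "y": 0, "z": 0.003, "spin": 0, "claw": 0},
    {"x": 0, "y": 0, "z": 0.003, "spin": 0, "claw": 0},
    {"x": 0, "y": 0, "z": 0.003, "spin": 0, "claw": 0}
  ],
  "squeeze": 45
}}

```text
time: 14.38
tool_pos: [0.4466, -0.3306, 0.0861]
ee_rot: [[0.045, 0.999, -0.001], [0.999, -0.045, 0.0], [0.0, -0.001, -1.0]]
wrist_force: [-2.9, -2.1, 1.1]
opening: 0.452
gripper_force: 44.9
```

{"op": "apply_moves", "data": {
  "motion": [
    {"x": 0, "y": 0, "z": 0.003, "spin": 0, "claw": 0},
    {"x": 0, "y": 0, "z": 0.006, "spin": 0, "claw": 0},
    {"x": 0, "y": 0, "z": 0.0095, "spin": 0, "claw": 0},
    {"x": 0, "y": 0, "z": 0.0095, "spin": 0, "claw": 0},
    {"x": 0, "y": 0, "z": 0.0095, "spin": 0, "claw": 0}
  ]
}}

```text
time: 14.8
tool_pos: [0.4466, -0.3306, 0.0765]
ee_rot: [[0.045, 0.999, -0.001], [0.999, -0.045, 0.0], [0.0, -0.001, -1.0]]
wrist_force: [-3.2, -0.3, 6.0]
opening: 0.448
gripper_force: 45.0
```

{"op": "apply_moves", "data": {
  "motion": [
    {"x": 0, "y": 0, "z": 0, "spin": 0.1, "claw": 0},
    {"x": 0, "y": 0, "z": 0, "spin": 0.2, "claw": 0},
    {"x": 0, "y": 0, "z": 0, "spin": 0.3, "claw": 0},
    {"x": 0, "y": 0, "z": 0, "spin": 0.4, "claw": 0},
    {"x": 0, "y": 0, "z": 0, "spin": 0.5, "claw": 0},
    {"x": 0, "y": 0, "z": 0, "spin": 0.5, "claw": 0}
  ]
}}

```text
time: 15.3
tool_pos: [0.447, -0.3308, 0.0768]
ee_rot: [[0.523, 0.852, 0.0], [0.852, -0.523, -0.001], [-0.0, 0.0, -1.0]]
wrist_force: [-3.9, 0.2, 6.1]
opening: 0.454
gripper_force: 45.0
```

{"op": "apply_moves", "data": {
  "motion": [
    {"x": 0, "y": 0, "z": 0, "spin": 0.1, "claw": 0},
    {"x": 0, "y": 0, "z": 0, "spin": 0.2, "claw": 0},
    {"x": 0, "y": 0, "z": 0, "spin": 0.3, "claw": 0},
    {"x": 0, "y": 0, "z": 0, "spin": 0.4, "claw": 0},
    {"x": 0, "y": 0, "z": 0, "spin": 0.5, "claw": 0},
    {"x": 0, "y": 0, "z": 0, "spin": 0.5, "claw": 0}
  ]
}}

```text
time: 15.8
tool_pos: [0.4472, -0.3313, 0.077]
ee_rot: [[0.867, 0.497, 0.0], [0.497, -0.867, -0.001], [-0.0, 0.001, -1.0]]
wrist_force: [-3.3, -1.9, 4.6]
opening: 0.454
gripper_force: 45.0
```

```bash
python3 -c "
from plant import manip
s=manip.state();print(s['time'],s['tool_pos'],s['joint_positions'],s['wrist_force'],s['wrist_torque'])"
```

```text
15.8 [ 0.44718547 -0.33127902  0.07695411] [-7.61274270e-01  4.69384901e-01  1.75676839e+00 -8.06140975e-04
  9.14236288e-01  2.89358901e-01] [-3.33563058 -1.91434986  4.56015166] [-0.35985578  0.92675603 -0.0029548 ]
```

{"op": "apply_moves", "data": {
  "motion": [
    {"x": 0, "y": 0, "z": 0, "spin": 0.1, "claw": 0},
    {"x": 0, "y": 0, "z": 0, "spin": 0.2, "claw": 0},
    {"x": 0, "y": 0, "z": 0, "spin": 0.3, "claw": 0},
    {"x": 0, "y": 0, "z": 0, "spin": 0.4, "claw": 0},
    {"x": 0, "y": 0, "z": 0, "spin": 0.5, "claw": 0},
    {"x": 0, "y": 0, "z": 0, "spin": 0.6, "claw": 0},
    {"x": 0, "y": 0, "z": 0, "spin": 0.7, "claw": 0},
    {"x": 0, "y": 0, "z": 0, "spin": 0.8, "claw": 0},
    {"x": 0, "y": 0, "z": 0, "spin": 0.8, "claw": 0}
  ]
}}

```text
time: 16.55
tool_pos: [0.4469, -0.332, 0.0768]
ee_rot: [[0.961, -0.275, -0.0], [-0.275, -0.961, -0.002], [0.001, 0.002, -1.0]]
wrist_force: [-4.5, -4.3, 3.2]
opening: 0.449
gripper_force: 44.9
```

{"op": "apply_moves", "data": {
  "motion": [
    {"x": 0, "y": 0, "z": 0, "spin": 0.06, "claw": 0},
    {"x": 0, "y": 0, "z": 0, "spin": 0.12, "claw": 0},
    {"x": 0, "y": 0, "z": 0, "spin": 0.18, "claw": 0},
    {"x": 0, "y": 0, "z": 0, "spin": 0.22, "claw": 0},
    {"x": 0, "y": 0, "z": 0, "spin": 0.22, "claw": 0}
  ]
}}

```text
time: 16.97
tool_pos: [0.4467, -0.3321, 0.0765]
ee_rot: [[0.88, -0.476, -0.001], [-0.476, -0.88, -0.002], [0.001, 0.002, -1.0]]
wrist_force: [-5.3, -5.2, 0.8]
opening: 0.449
gripper_force: 44.9
```

```bash
python3 -c "
from plant import manip
s=manip.state();print(s['time'],s['tool_pos'],s['joint_positions'],s['wrist_force'],s['wrist_torque'])"
```

```text
16.9667 [ 0.44668032 -0.33209503  0.0764767 ] [-0.76189137  0.4702041   1.75686363 -0.00278907  0.91323954  1.30617745] [-5.29806435 -5.2451381   0.7701728 ] [-1.11928673  1.32022626 -0.02543755]
```

{"op": "apply_moves", "data": {
  "motion": [
    {"x": 0, "y": 0, "z": 0, "spin": 0.04, "claw": 0},
    {"x": 0, "y": 0, "z": 0, "spin": 0.08, "claw": 0},
    {"x": 0, "y": 0, "z": 0, "spin": 0.1, "claw": 0},
    {"x": 0, "y": 0, "z": 0, "spin": 0.1, "claw": 0},
    {"x": 0, "y": 0, "z": 0, "spin": 0.1, "claw": 0}
  ]
}}

```text
time: 17.38
tool_pos: [0.4466, -0.3321, 0.0764]
ee_rot: [[0.83, -0.558, -0.001], [-0.558, -0.83, -0.003], [0.001, 0.003, -1.0]]
wrist_force: [-4.8, -4.6, 1.0]
opening: 0.448
gripper_force: 45.0
```

```bash
python3 -c "
from plant import manip
s=manip.state();print(s['time'],s['tool_pos'],s['joint_positions'],s['wrist_force'],s['wrist_torque'])"
```

```text
17.3833 [ 0.44655554 -0.33209418  0.07644534] [-0.76172466  0.47023677  1.75691333 -0.00337721  0.91333697  1.40300664] [-4.80863024 -4.56308416  1.00747736] [-1.04282024  1.33342238  0.683541  ]
```

The end stop is felt: torque is 0.68 N m after 2.12 rad of turn. Release and retreat.

{"op": "apply_moves", "data": {
  "motion": [
    {"x": 0, "y": 0, "z": 0, "spin": -0.01, "claw": 1},
    {"x": 0, "y": 0, "z": 0, "spin": -0.01, "claw": 1},
    {"x": 0, "y": 0, "z": 0, "spin": -0.01, "claw": 1},
    {"x": 0, "y": 0, "z": 0, "spin": -0.01, "claw": 1},
    {"x": 0, "y": 0, "z": 0, "spin": -0.01, "claw": 1},
    {"x": 0, "y": 0, "z": 0, "spin": -0.01, "claw": 1},
    {"x": 0, "y": 0, "z": 0, "spin": -0.01, "claw": 1},
    {"x": 0, "y": 0, "z": -0.03, "spin": -0.01, "claw": 1},
    {"x": 0, "y": 0, "z": -0.07, "spin": -0.01, "claw": 1},
    {"x": 0, "y": 0, "z": -0.11, "spin": -0.01, "claw": 1},
    {"x": 0, "y": 0, "z": -0.15, "spin": -0.01, "claw": 1},
    {"x": 0, "y": 0, "z": -0.15, "spin": -0.01, "claw": 1}
  ]
}}

```text
time: 18.38
tool_pos: [0.4507, -0.3339, 0.2349]
ee_rot: [[0.834, -0.551, 0.01], [-0.551, -0.834, -0.01], [0.014, 0.002, -1.0]]
wrist_force: [0.8, -0.9, 0.1]
opening: 1.0
gripper_force: 0.0
```

```bash
cat > g.py <<'E'
from h import *
im=manip.grab_frame("side")
ux=np.array([.9994,-.034,0]);uy=np.array([.034,.9994,0]);ax=np.array([.4465,-.332,0])
j=cv2.resize(im[78:160,230:320],None,fx=8,fy=7,interpolation=2)
k=lambda p:tuple(int(v) for v in((p[0]-230+.5)*8,(p[1]-78+.5)*7))
cv2.circle(j,k(proj("side",ax+.072*uy+[0,0,.0635])),3,(0,255,0),-1)
cv2.imwrite("pics/g.png",j);s=manip.state();print(s["time"],s["tool_pos"],s["wrist_force"])
E
python3 g.py
```

```text
18.4333 [ 0.44949585 -0.33287426  0.23151266] [-0.18277448 -0.36306131  0.08474422]
```

View pics/g.png

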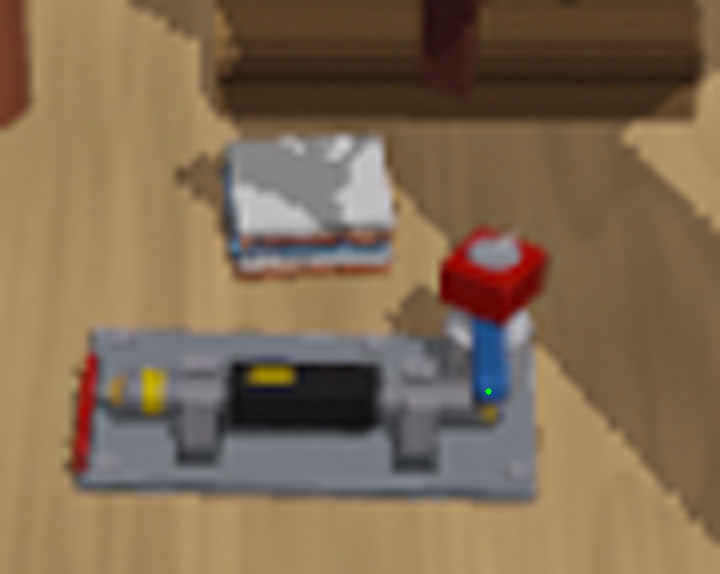

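The keeper arm (490,360) points along +y across the tail, its end matching the predicted stop position at (488,391). The knob is down and turned, and the grinder is seated with the gripper clear.

```bash
python3 -c "
from plant import manip
print(manip.close_job())"
```

```text
the job is handed in; nothing more can be done
None
```

I handed the job in at about 18 s: the grinder is seated in both clips with its bit towards the shield, and the knob is screwed to its stop with the keeper across the tail. The last picture shows this, but the hand-in returned no verdict.

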